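# Draw the lidded die pack's slide out of the presenter and bolt it there

### The job

One slide of the two-lane die-pack presenter carries the pack that is closed with a clear lid and spring clip: bring that slide out from under the dust cover for changing the pack. Push its locking bolt back by the thumb tab, hook a fingertip behind the slide's front lip and draw it all the way out to its stop, then push the bolt fully home again so that the slide is locked there. Leave the other slide in and bolted, keep both packs lying flat in their nests, and do not disturb the things standing around; it is all done by pushing and pulling with the fingertips, and nothing is to be lifted.

Things in the scene. Friction and masses are not known exactly. Their poses are not given: they have to be found in the camera images.
- presenter: two-lane die-pack presenter, a fixed aluminium bench fixture 183 (x, from -95 to +88) x 270 (y) x 48 mm. Origin: near the middle of its footprint on the worktop, z up; its front faces -x, +y is its left seen from the robot. Two slides run along x, lane centres at y = +52 mm (left) and -52 mm (right); rails beside and between them reach z = 25 mm
- cover_edge (a point): middle of the front top edge of the presenter's clear dust cover, at x = 1, y = 0, z = 48 mm of the presenter. The cover stands over the nests, x from here to +85 mm, y within +-102 mm, closed but for its front
- slide_left (a joint): travel of the left slide in m: 0 = fully in, 0.085 = drawn fully out to its stop, moving along -x of the presenter; about 1.5 N of friction, stays where it is left. Flat plate 141 x 71 mm, top face at z = 18.5 mm, a nest with 5 mm walls for one die pack at the rear, an upturned lip at the front end. Cannot move more than 2 mm while its bolt is home
- slide_right (a joint): travel of the right slide, the same as the left one
- lip_left (a point): top of the left slide's lip at mid width, on its rear face (towards the nest; hooked and pulled from there); at x = -62 mm of the presenter when in; moves with the slide. Lip: upright plate 50 mm wide (y), 4 mm thick, from the slide's top face z = 18.5 up to z = 44.5 mm, a 10 mm flange turned forward at the top. Behind it lies 62 mm of flat empty plate up to the cover when in
- lip_right (a point): the same point of the right slide's lip
- bolt_left (a joint): travel of the left slide's locking bolt in m: 0 = home in a notch of the slide's edge (locked), 0.016 = fully withdrawn; withdrawing moves it along +y of the presenter (outward). The slide is free above 0.009. Of two notches, one meets the bolt when the slide is fully in, one when fully out (within 1.5 mm); elsewhere it cannot go home. 1.5 N of friction, stays where it is left
- bolt_right (a joint): travel of the right slide's locking bolt, mirrored: withdrawing moves it along -y of the presenter (outward)
- tab_left (a point): middle of the top of the left bolt's upright thumb tab; moves with the bolt. Tab: 22 mm (x) x 8 mm (y), from z = 26 to z = 58 mm, at x = -30, y = +115 mm of the presenter when home, outside the slide. Pushed along y with a fingertip on its inner or outer face; the rail, guide and slide plate near it stay below z = 25 mm, the base plate ends at y = 135 mm
- tab_right (a point): the same point of the right bolt's tab, at x = -30, y = -115 mm of the presenter when home
- pack_lidded: die pack, 51 x 54 x 9 mm, black, closed with a clear lid and a metal spring clip across it; lies loose in the nest of one of the two slides (which one varies), under the clear cover at x = +38 mm of the presenter when that slide is in. Origin: centre of its underside, z up
- pack_open: die pack, 51 x 51 x 8 mm, black, without lid or clip, its small square pockets open; lies loose in the nest of the other slide. Origin: centre of its underside, z up
- note_pad: bystander: paper note pad 60 x 105 x 12 mm, loose; origin: centre of its underside
- tweezers: bystander: tweezers 18 x 118 x 10 mm lying on their side, loose; origin: centre of the underside
- boat: bystander: flat black strip boat 56 x 190 x 9 mm, loose; origin: centre of its underside
- loupe: bystander: folding loupe 52 x 30 x 16 mm, loose; origin: centre of its underside
- vial: bystander: small capped vial, 13 mm across, 41 mm tall, standing, loose; origin: centre of its underside

How it is judged (in metres and radians):
On the way, in this order (a step that is already met when the one before it is completed fails the run):
1. the bolt of the lidded pack's slide is withdrawn (((y of pack_lidded in the frame of presenter above 0 m and value of joint bolt_left above 0.01 m and value of joint slide_left below 0.02 m) or (not (y of pack_lidded in the frame of presenter above 0 m) and value of joint bolt_right above 0.01 m and value of joint slide_right below 0.02 m))), for 0.1 s.
2. that slide is drawn out to its stop (((y of pack_lidded in the frame of presenter above 0 m and value of joint slide_left above 0.082 m) or (not (y of pack_lidded in the frame of presenter above 0 m) and value of joint slide_right above 0.082 m))), for 0.1 s.
At the end, for the whole second after the job is handed in: The slide with the lidded pack is out to within 3 mm of its stop, its bolt is home to within 4 mm (in the notch), the other slide is in and bolted, both packs lie flat in their nests and are at rest (((y of pack_lidded in the frame of presenter above 0 m and value of joint slide_left above 0.082 m and value of joint each of bolt_left, slide_right below 0.004 m and value of joint bolt_right below 0.005 m) or (not (y of pack_lidded in the frame of presenter above 0 m) and value of joint slide_right above 0.082 m and value of joint each of bolt_right, slide_left below 0.004 m and value of joint bolt_left below 0.005 m)) and x of pack_lidded in the frame of presenter below -0.04 m and x of pack_open in the frame of presenter above 0.032 m and height (world z) of each of pack_lidded, pack_open below 0.022 m and angle between each of pack_lidded, pack_open's own z axis and vertical below 0.08 rad and linear speed of pack_lidded below 0.02 m/s); the robot touches nothing.
It fails at once if the other slide is drawn out or its bolt withdrawn ((y of pack_lidded in the frame of presenter above 0 m and (value of joint slide_right above 0.006 m or value of joint bolt_right above 0.008 m)) or (not (y of pack_lidded in the frame of presenter above 0 m) and (value of joint slide_left above 0.006 m or value of joint bolt_left above 0.008 m))).
It fails at once if a pack is lifted or tipped out of its nest (height (world z) of any of pack_lidded, pack_open above 0.025 m or angle between any of pack_lidded, pack_open's own z axis and vertical above 0.2 rad).
It fails at once if a thing standing around is moved by more than 20 mm, lifted or knocked over (distance of any of note_pad, tweezers, boat, loupe, vial from where it was at the start of the episode above 0.02 m or angle between vial's own z axis and vertical above 0.5 rad).
It also fails if it takes over 45 s, if anything falls off the work surface, if the arm or the gripper's body presses on something with over 40 N, if the wrist force passes 120 N, or if a joint passes its speed limit or range.

### The arm

A 6-joint arm with a two-finger parallel gripper is mounted at the origin on a cart in front of the work surface, level with it; the furniture and walls round the work are solid. World frame = base frame: x ahead of the robot, y to its left, z up, the work surface at z = 0. Lengths are in mm, angles in rad, forces in N, time in s.
With the tool pointing down it reaches from about 275 to 825 mm from the base axis. Payload 5.2 kg.
Tool frame: the origin (TCP) lies at the very end of the fingers, on their centre line; the grasp point (between the pads) lies 19 mm behind it; z points along the fingers, y is the line along which they close (so a half turn about z gives the same grasp; the last joint's range is limited). The gripper opens to 93 mm and grips with 3 to 60 N. Pads are 15 mm wide; open, the fingers measure 128 mm over their backs; the gripper's body (75 mm by 188 mm) begins 65 mm behind the grasp point.
Start: joints at [0.974, 0.259, 1.535, -0, 1.348, -0.203], TCP at [211.014, 507.915, 218.653] pointing down, gripper open.
Joint ranges: [-3.14, 3.14], [-0.91, 2.08], [0.19, 2.58], [-1.22, 4.36], [0.22, 2.71], [-3.12, 3.12]. Speed limits (rad/s): [2.57, 2.57, 3.14, 3.14, 3.14, 3.14].

### API

Orientations are given as [roll, pitch, yaw] about the fixed x, y, z axes, in that order (R = Rz(yaw) Ry(pitch) Rx(roll)).
In Python, from bench import robot gives the robot as it stands. The module is installed in compiled form; this text tells all that it offers. Calls block until the motion is done:
- robot.move_ptp(position, orientation): joint-space move of the TCP to a pose.
- robot.move_linear(position, ori=None, speed=150, f_stop=None): straight line of the TCP; ori=None keeps the orientation; speed is the mean speed in mm/s. With f_stop (N) it stops when the force on the tool has changed by that much, and returns True; else False.
- robot.move_j(angles): joint-space move.
- robot.move_gripper(opening): opening from 0.0 (shut) to 1.0 (fully open); the grip force is fixed at half the most; returns when the fingers have stopped.
- robot.sleep(seconds).
- robot.inverse_kinematics(position, orientation): joint angles nearest the present ones, or None.
- robot.get_image(name): name is "side" or "top"; returns a dict with "img" (420x560x3 uint8, blue, green, red), "fovy" (degrees; the focal length in pixels is half the picture's height over the tangent of half this angle, whatever the lens; pixels are square), "cx", "cy" (the principal point, pixels), "k1" (the pictures are not rectified: a ray, as slopes to the right and down, at radius r is drawn at 1 + k1 r^2 times it, then the intrinsics apply), "eye" and "orientation" of the camera in the world. Camera axes: x right, y down, z forward; pixel columns grow to the right and rows downward; lengths in mm; the calibration is good to about 2 mm. A picture is of the moment at which its call begins. There is no depth.
A pose or a line that the arm cannot do raises robot.MotionError and nothing moves.
- robot.hand_in(): hands the job in; it is judged then, once.
Readings, each from a call of its own:
- robot.current_t(): time.
- robot.current_qpos(): joint angles.
- robot.current_joint_vel(): joint speeds.
- robot.current_joint_efforts(): joint torques, N m.
- robot.current_tcp_pos(): TCP position.
- robot.current_eef_rot(): TCP orientation.
- robot.current_contact_force(): force on the tool from outside, world axes, zero at the start.
- robot.current_ft_torque(): the same for the moment, N m.
- robot.current_gripper_width(): opening from 0.0 (shut) to 1.0 (fully open).
- robot.current_finger_force(): force on a finger pad.
Only numpy, scipy, OpenCV 4.12 (cv2) and the standard library are available. Lean on these libraries where they do the work, as an engineer would, in place of code of your own. Each camera call takes 0.05 s, during which the arm holds its last target. There are 200 camera calls.

## Working session

There is one attempt and no reset: what is moved stays moved. The work goes in short steps, each a Python script; the robot and the scene stay as the last script left them, time stands still between calls to the robot, and variables do not carry over. Pictures are saved under pics/ and viewed, at most 10 in all, crops included, and the job is handed in when it is done.

```bash
mkdir -p pics
python3 - <<'E'
from bench import robot
import cv2
for n in("top","side"):
    d=robot.get_image(n);cv2.imwrite(f"pics/{n}0.png",d["img"])
    print(n,{k:v for k,v in d.items() if k!="img"})
print(robot.current_tcp_pos(),robot.current_eef_rot(),robot.current_t())
E
```

```text
top {'fovy': 54.25247075237079, 'cx': 282.37271272392536, 'cy': 201.9396685971194, 'k1': -0.022198101667303335, 'eye': array([ 409.86358707,  -32.01968986, 1061.81229127]), 'orientation': array([-2.98846115, -0.01356062, -1.54430988])}
side {'fovy': 57.07968370868384, 'cx': 287.0067930176441, 'cy': 204.8126629920502, 'k1': -0.10521324922943277, 'eye': array([ 169.90215589, -973.63915873,  729.6821441 ]), 'orientation': array([-2.14808263, -0.00536633, -0.40661713])}
[210.72947623 507.50779849 217.92750647] [-3.14000065e+00 -3.41047114e-04  2.74777988e+00] 0.1
```

View pics/top0.png

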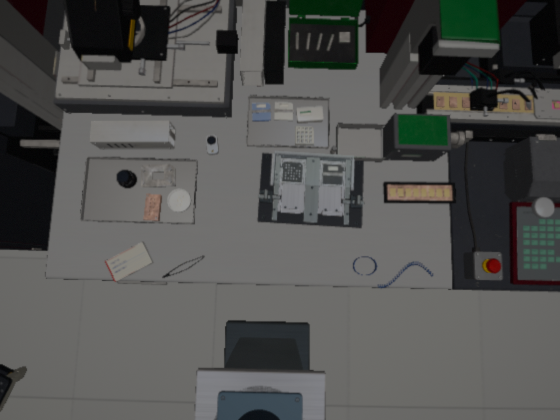

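View pics/side0.png

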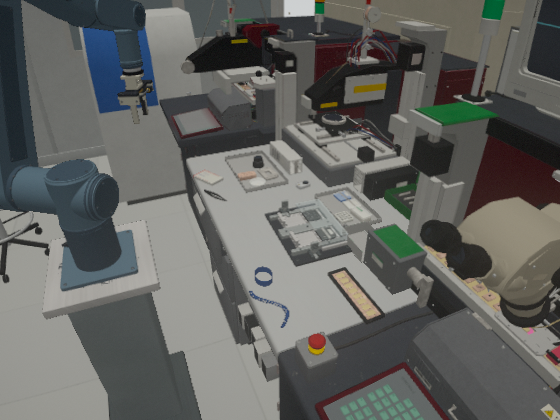

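The top view shows the presenter around (311,190), with a vial or loupe near (212,145) and a box at (416,135). I'll enlarge both views to see the packs.

Run:
```python
import cv2
a=cv2.imread("pics/top0.png")[145:235,250:370];cv2.imwrite("pics/top0c.png",cv2.resize(a,(800,600),interpolation=cv2.INTER_CUBIC))
a=cv2.imread("pics/side0.png")[190:280,255:375];cv2.imwrite("pics/side0c.png",cv2.resize(a,(800,600),interpolation=cv2.INTER_CUBIC))
```

```text
(no output)
```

View pics/top0c.png

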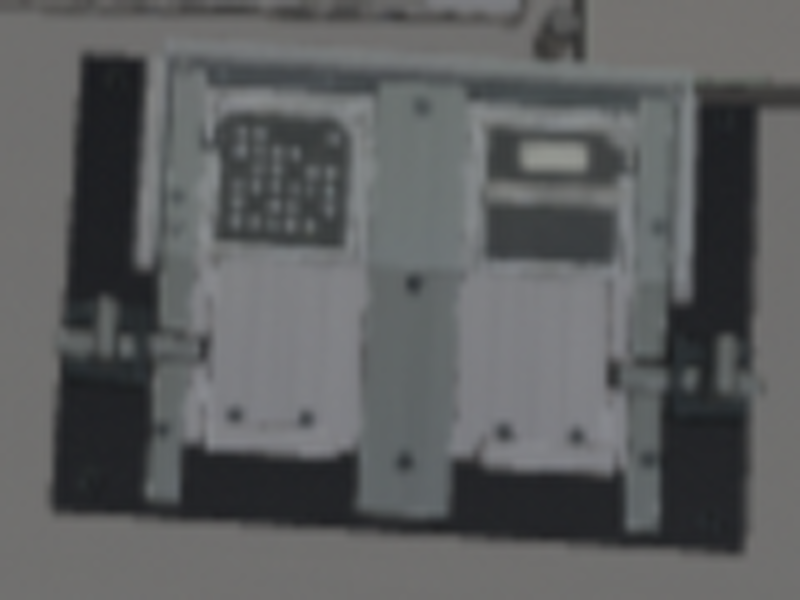

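View pics/side0c.png

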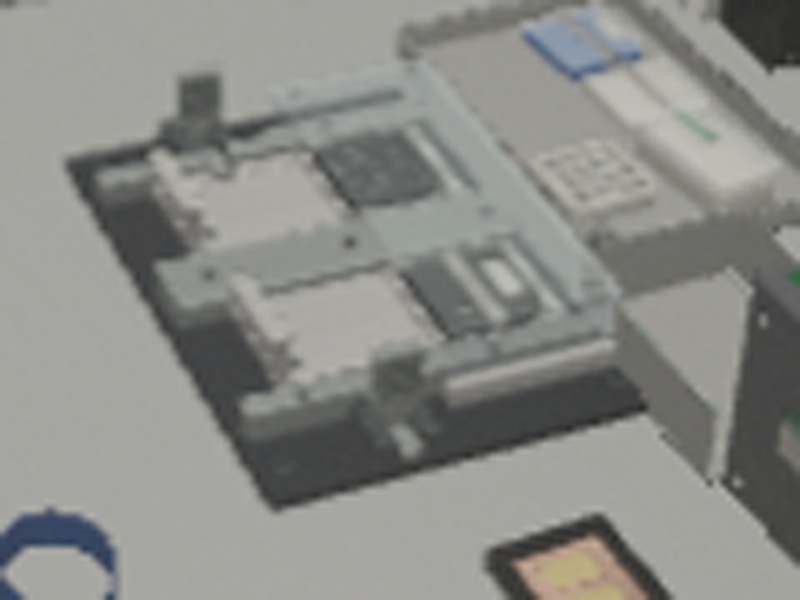

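The right slide, whose pack shows the clip bar and label at crop (550,170), carries the lidded pack. The left pack shows open pockets. Next I'll locate the presenter from the base corners, the tab tops and the side view.

```bash
cat > cam.py <<'E'
import numpy as np, cv2
from scipy.spatial.transform import Rotation as R
def K(d):
    f=d["img"].shape[0]/2/np.tan(np.radians(d["fovy"])/2)
    return np.array([[f,0,d["cx"]],[0,f,d["cy"]],[0,0,1]]),np.array([d["k1"],0,0,0,0])
def ray(d,p):
    k,c=K(d);u=cv2.undistortPoints(np.array([[p]],float),k,c)[0,0]
    return R.from_euler("xyz",d["orientation"]).apply([u[0],u[1],1])
def onz(d,p,z):
    v=ray(d,p);return d["eye"]+v*(z-d["eye"][2])/v[2]
def proj(d,P):
    k,c=K(d);r=R.from_euler("xyz",d["orientation"]).inv()
    q=r.apply(np.atleast_2d(P)-d["eye"])
    return cv2.projectPoints(q.astype(float),np.zeros(3),np.zeros(3),k,c)[0][:,0]
E
python3 - <<'E'
from bench import robot
from cam import *
t=robot.get_image("top");s=robot.get_image("side")
ct=lambda x,y:(250+x*.15-.425,145+y*.15-.425)
cs=lambda x,y:(255+x*.15-.425,190+y*.15-.425)
for n,p in dict(fl=(55,512),fr=(745,550),bl=(85,55)).items(): print(n,onz(t,ct(*p),6).round(1))
for n,p in dict(tl=(106,325),tr=(728,362)).items(): print(n,onz(t,ct(*p),58).round(1))
for n,p in dict(tl=(200,76),tr=(400,353)).items(): print("side",n,onz(s,cs(*p),58).round(1))
print("coveredge r",onz(t,ct(683,302),48).round(1),"l",onz(t,ct(146,270),48).round(1))
print("rightlip front",onz(t,ct(482,466),44.5).round(1),onz(t,ct(618,472),44.5).round(1))
E
```

```text
fl [520.5  20.1   6. ]
fr [ 513.1 -248.3    6. ]
bl [703.5  14.7   6. ]
tl [585.6   1.   58. ]
tr [ 578.3 -231.4   58. ]
side tl [582.8  -3.9  58. ]
side tr [ 575.8 -233.8   58. ]
coveredge r [ 602.5 -216.4   48. ] l [608.8 -13.1  48. ]
rightlip front [ 538.3 -141.4   44.5] [ 537.4 -192.6   44.5]
```

```bash
cat >> cam.py <<'E'
YAW=-0.03; O=np.array([611,-117.5,0])
def W(x,y,z): return O+R.from_euler("z",YAW).apply([x,y,z])
ORI=[np.pi,0,np.pi+YAW]
E
python3 - <<'E'
from bench import robot
from cam import *
t=robot.get_image("top");s=robot.get_image("side")
for z in (0,60,100,150):print(z,[onz(t,p,z)[:2].round() for p in((385,158),(450,160),(337,158))],[onz(s,p,z)[:2].round() for p in((365,228),(408,288),(365,255))])
print(t and [onz(t,p,9)[:2].round() for p in((385,182),(385,203))])
q0=robot.current_qpos();print(robot.inverse_kinematics(W(-32,-88,200),ORI),robot.inverse_kinematics(W(-150,-52,34),ORI))
robot.move_gripper(0.0)
robot.move_ptp(W(-32,-86,150),ORI)
print(robot.current_t(),robot.current_tcp_pos(),robot.current_contact_force())
E
```

```text
0 [array([ 701., -314.]), array([ 701., -490.]), array([ 697., -185.])] [array([ 792., -167.]), array([ 752., -440.]), array([ 720., -280.])]
60 [array([ 685., -298.]), array([ 685., -464.]), array([ 681., -176.])] [array([ 741., -233.]), array([ 704., -483.]), array([ 675., -337.])]
100 [array([ 674., -287.]), array([ 674., -447.]), array([ 670., -170.])] [array([ 707., -278.]), array([ 672., -513.]), array([ 644., -375.])]
150 [array([ 660., -274.]), array([ 660., -425.]), array([ 656., -163.])] [array([ 664., -333.]), array([ 632., -549.]), array([ 607., -422.])]
[array([ 633., -311.]), array([ 578., -310.])]
[-0.52312536  0.38092154  1.40800085  0.          1.35267026 -2.06392168] [-0.57363565  0.36127359  1.91067444  0.          0.86964463 -2.11443197]
4.575 [ 576.68894745 -201.61126047  150.14702024] [-0.32980418 -0.24967841  0.16692608]
```

Run:
```python
from bench import robot
from cam import *
Ri=R.from_euler("z",-YAW)
def st(m,*a): print(m,*a,round(robot.current_t(),2),Ri.apply(np.array(robot.current_tcp_pos())-O).round(1),np.round(robot.current_contact_force(),1))
st("down",robot.move_linear(W(-32,-84,36),f_stop=8));
a=robot.move_linear(W(-32,-113,36),speed=25,f_stop=10);st("push",a)
d=robot.get_image("top")["img"][145:235,250:370];cv2.imwrite("pics/t1.png",cv2.resize(d,(800,600),interpolation=cv2.INTER_CUBIC))
```

```text
down False 5.48 [-31.3 -84.2  36.8] [0.5 0.8 0.3]
push True 6.55 [ -32.2 -110.2   35.8] [0.5 1.6 0.6]
```

Run:
```python
from bench import robot
from cam import *
Ri=R.from_euler("z",-YAW)
print(Ri.apply(np.array(robot.current_tcp_pos())-O).round(1),np.round(robot.current_contact_force(),2))
d=robot.get_image("side")["img"][190:280,255:375];cv2.imwrite("pics/s1.png",cv2.resize(d,(800,600),interpolation=cv2.INTER_CUBIC))
```

```text
[ -32.3 -110.2   35.6] [0.25 1.57 0.93]
```

View pics/s1.png

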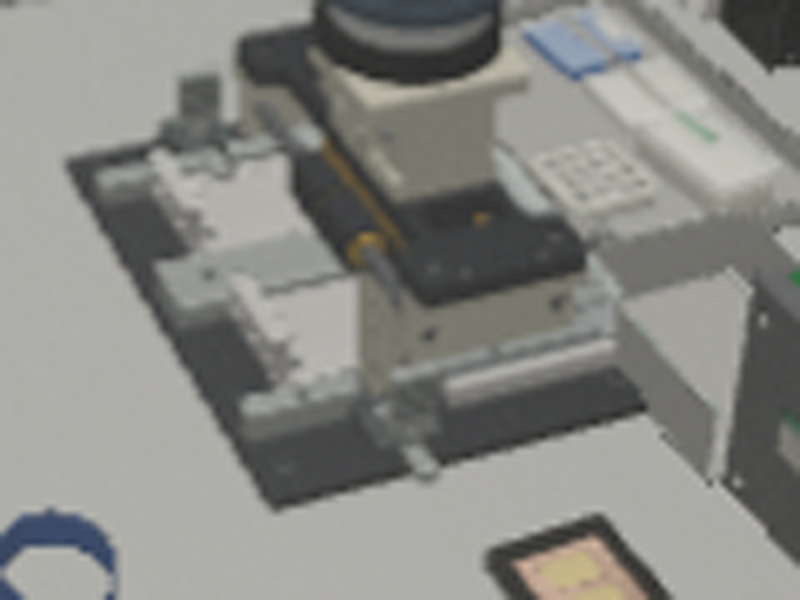

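The bolt rod end has moved outward from (405,450) to (430,475), and contact stopped at y=-110, as expected for full withdrawal. Next is hooking the lip, with a picture once the tab is visible.

```bash
cat > m.py <<'E'
from bench import robot
from cam import *
Ri=R.from_euler("z",-YAW)
def st(m,*a): print(m,*a,round(robot.current_t(),2),Ri.apply(np.array(robot.current_tcp_pos())-O).round(1),np.round(robot.current_contact_force(),1))
def snap(n,f):
    d=robot.get_image(n)["img"];d=d[145:235,250:370] if n=="top" else d[190:280,255:375]
    cv2.imwrite(f,cv2.resize(d,(800,600),interpolation=cv2.INTER_CUBIC))
E
python3 - <<'E'
from m import *
robot.move_linear(W(-32,-102,36),speed=60)
robot.move_linear(W(-32,-102,70))
robot.move_linear(W(-38,-52,70))
snap("side","pics/s2.png")
st("down",robot.move_linear(W(-38,-52,29),speed=100,f_stop=8))
st("pull",robot.move_linear(W(-147,-52,29),speed=40,f_stop=10))
snap("top","pics/t3.png");snap("side","pics/s3.png")
E
```

```text
down False 8.4 [-38.  -52.4  28.9] [0.3 0.4 0.4]
pull True 10.61 [-137.6  -52.    29. ] [ 1.4 -0.   0.4]
```

View pics/s3.png

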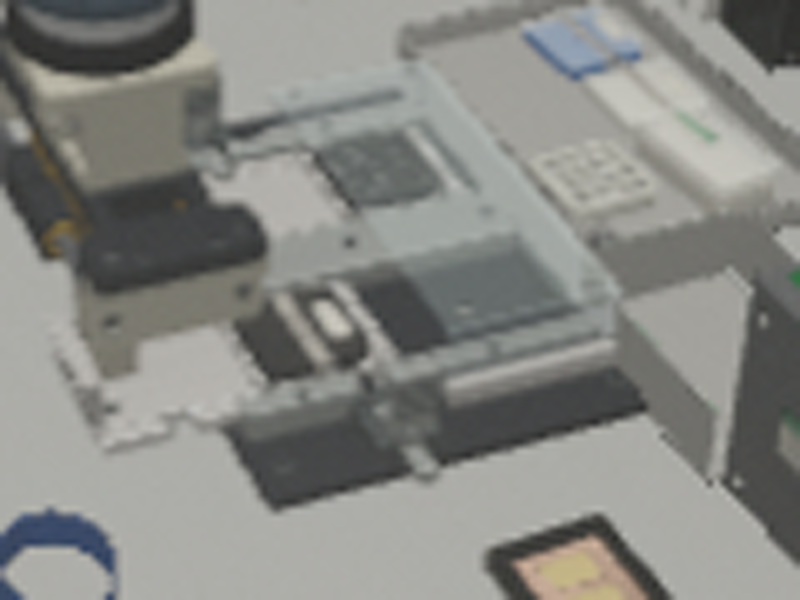

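The slide is out at its stop, with the pack at (310,320) in front of the cover and the bolt still withdrawn. Next I'll push the bolt home from outside.

Run:
```python
from m import *
robot.move_linear(W(-128,-52,29),speed=60)
robot.move_linear(W(-128,-52,100))
robot.move_linear(W(-32,-168,100))
st("down",robot.move_linear(W(-32,-168,38),speed=100,f_stop=8))
st("push",robot.move_linear(W(-32,-128,38),speed=25,f_stop=10))
robot.move_linear(W(-32,-150,38),speed=80)
robot.move_linear(W(-32,-150,120))
robot.move_linear(W(-150,-150,200))
robot.move_ptp([400,150,250],ORI)
st("end")
snap("top","pics/t4.png");snap("side","pics/s4.png")
```

```text
down False 13.56 [ -31.7 -168.2   38.5] [-0.   0.2  0.2]
push True 14.93 [ -31.9 -132.7   38. ] [-0.5 -2.3  2.6]
end 18.65 [-218.4  260.5  249.8] [ 0.8 -0.3  0.7]
```

View pics/t4.png

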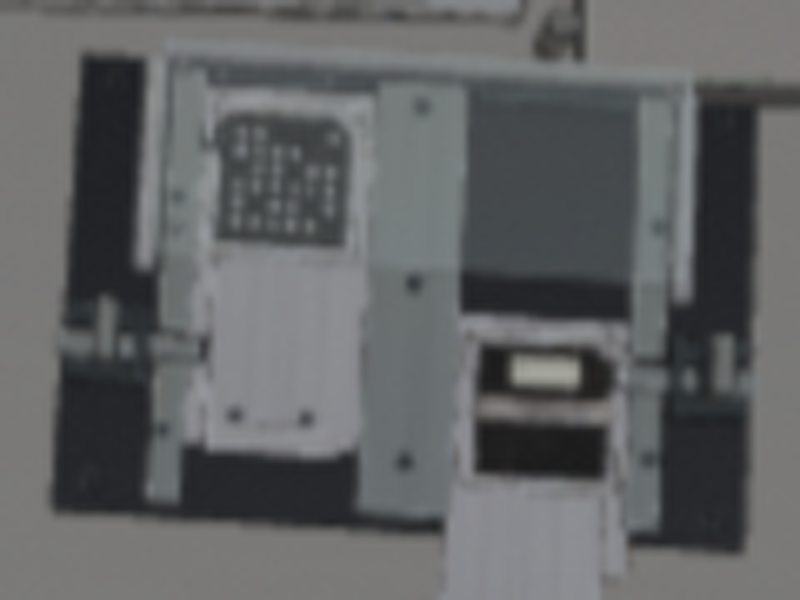

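View pics/s4.png

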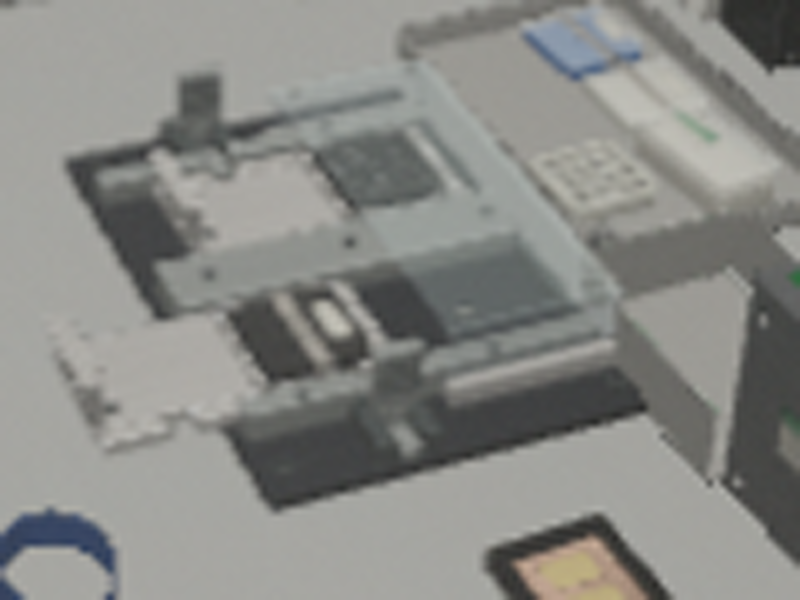

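Both views show the right bolt's tab and rod back at their starting positions (side (400,353) and (405,440)). The slide is fully out, and its pack is flat at top (543,410). The left side hasn't changed.

```bash
python3 -c "
from bench import robot
print(robot.hand_in())"
```

```text
the job is handed in; nothing more can be done
None
```

I drew the right slide, which carries the lidded pack, out to its stop and pushed its bolt back home; the left slide stayed in and bolted, and the job is handed in at about 19 s, with no verdict returned.

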